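Clear the dental bench into the colour trays

TASK

Sort the four things in front of the trays: the two plaster dental models go in the blue tray, one in each half of it, the pink wax block in the yellow tray and the broken lump of plaster in the green tray, each lying flat on its tray's floor, right way up as it lies now. The models are brittle, so set them down and do not drop them; leave the steel bowl and the white pot where they stand.

Things in the scene. Friction and masses are not known exactly. Their poses are not given: they have to be found in the camera images.
- cream_model: cream-coloured plaster dental arch model (horseshoe of teeth on a solid flat base), 54 mm (x, from front to back) x 68 mm (y) x 35 mm high; the base is the lower 21 mm and is the part to grip, across the 54 mm. 0.08 to 0.15 kg, loose. Origin: centre of its underside; z up.
- white_model: white plaster dental arch model (horseshoe of teeth on a solid flat base), 54 mm (x, from front to back) x 68 mm (y) x 35 mm high; the base is the lower 21 mm and is the part to grip, across the 54 mm. 0.08 to 0.15 kg, loose. Origin: centre of its underside; z up.
- wax: pink wax block, 35 (x) x 63 (y) x 19 mm high, 0.06 to 0.11 kg, loose; grip it across the 35 mm. Origin: centre of its underside; z up.
- scrap: cream-coloured broken lump of plaster with rounded edges and no teeth, 42 (x) x 58 (y) x 24 mm high, 0.05 to 0.1 kg, loose; grip it across the 42 mm. Origin: centre of its underside; z up.
- model_tray: shallow blue tray, fixed to the desk: outer 190 (its x axis) x 108 (y) x 10 mm high, walls 4 mm, floor top 4 mm above the desk. Origin: centre of its underside, on the desk. A rib 4 mm thick, as high as the walls, runs along y through the middle and parts it into two halves, each about 89 (x) x 100 (y) mm inside, their centres 46 mm from the origin along +x and -x.
- wax_tray: shallow yellow tray, fixed to the desk: outer 190 (its x axis) x 108 (y) x 10 mm high, walls 4 mm, floor top 4 mm above the desk. Origin: centre of its underside, on the desk. Undivided.
- waste_tray: shallow green tray, fixed to the desk: outer 190 (its x axis) x 108 (y) x 10 mm high, walls 4 mm, floor top 4 mm above the desk. Origin: centre of its underside, on the desk. Undivided.
- bowl: open steel bowl, 95 mm across, 47 mm high, loose, stands near the desk's front edge on the left: leave it. Origin: centre of its underside.
- pot: white plastic pot, 71 mm across, 67 mm high, loose, stands to the left of the trays at the back: leave it. Origin: centre of its underside.

How it is judged:
By the outcome, as a careful person would: the job done as asked, in the order asked, and still so for the second after the job is handed in, with the robot touching nothing.
It also fails if it takes over 99 s, if anything falls off the work surface, if the arm or the gripper's body presses on something with over 40 N, if the wrist force passes 120 N, or if a joint passes its speed limit or range.

ROBOT

A 6-joint arm with a two-finger parallel gripper is mounted at the origin on a cart in front of the work surface, level with it; the furniture and walls round the work are solid. World frame = base frame: x ahead of the robot, y to its left, z up, the work surface at z = 0. Lengths are in mm, angles in rad, forces in N, time in s.
With the tool pointing down it reaches from about 400 to 925 mm from the base axis. Payload 12.5 kg.
Tool frame: the origin (TCP) lies midway between the tips of the shut fingers; the grasp point (between the pads) lies 19 mm behind it (env.pinch_z is the z of the grasp point in the tool frame, in mm); z points along the fingers, y is the line along which they close (so a half turn about z gives the same grasp; the last joint's range is limited). The gripper opens to 95 mm and grips with 3 to 60 N. Pads are 20 mm wide; open, the fingers measure 119 mm over their backs; the gripper's body (75 mm by 180 mm) begins 59 mm behind the grasp point.
Start: joints at [-1.443, 0.491, 1.559, -0, 1.092, -0.106], TCP at [144.819, -608.008, 214.661] pointing down, gripper open.
Joint ranges: [-3.1, 3.1], [-0.84, 2.19], [0.05, 2.79], [-1.13, 4.28], [0.06, 2.93], [-2.69, 2.69]. Speed limits (rad/s): [2.22, 2.22, 2.79, 3.14, 3.14, 3.14].

INTERFACE

Orientations are given as [roll, pitch, yaw] about the fixed x, y, z axes, in that order (R = Rz(yaw) Ry(pitch) Rx(roll)).
In Python, from cell import env, eyes gives the robot as it stands.
- The arm moves only by the shell command python3 -m inch 'ROWS'. ROWS is JSON, a list of rows, each a list of 3 entries, a list of its own where there are three numbers: the shift along the tool's x, y, z in units of 60 mm (1.0 is 60 mm), then the turn about the tool's z in units of 5 degrees (1.0 is 5 degrees), then the closure, from -1 (fully open) to 1 (shut). In form: [[[tx, ty, tz], turn, claw], ...]. A call has exactly 10 rows; each row shifts and turns the commanded pose from where the row before left it, along the tool's axes as they then stand; what a row does not reach is not made up. A row lasts 1/8 s, in which the tool goes at most 62.5 mm and 10.7 degrees, less where a joint would pass 70% of its speed; a pose out of reach is approached as far as the arm can. A call is refused whole if a number of a shift passes 1 or a number of a turn 1, either way. A call with a gripper value outside its range is refused whole. The fingers move at their own pace and stop on an object; the grip force is fixed at half the most. Time passes only in rows, so rows that do not move let the fingers close, or fill a call up. It gives the time, the measured TCP pose, the force, the opening and the grip force at its end, in the units of the state.
- env.state(): the state, without advancing time (a new reading comes with each control period).
- eyes.read_camera(name): name is "side" or "top" or "wrist"; returns a dict with "pixels" (384x512x3 uint8, red, green, blue), "fx", "fy", "cx", "cy" (pixels), "extrinsics" (4x4, takes a point from world to camera coordinates). Camera axes: x right, y down, z forward; pixel columns grow to the right and rows downward; lengths in mm; the calibration is good to about 2 mm. A picture is of the moment at which its call begins. There is no depth.
- env.job_done(): hands the job in; it is judged then, once.
Trained networks look in a picture, given as the dict that the camera call returned (one of the last four; its "shot" number tells which), for a name from the list of things; names that differ only in an ending like _2 or _b are one class to them, and where a whole thing is asked for, a point or a joint stands for the part that bears it (a point fixed in the world has none). Each returns a list of dicts, best first, with "score" (0 to 1); they miss things now and then, are a little off and sometimes report something else, mostly with a low value. They report only what shows in the picture. A call takes as long as a camera call.
- eyes.boxes_of(name, picture): "centre" ([row, column] in pixels, amid what is visible of it).
- eyes.cut_out(name, picture): "mask" (384x512 bool, what is visible of it) and "centre" ([row, column] in pixels, amid what is visible of it).
- eyes.spot_point(name, picture): "centre" ([row, column] in pixels: a listed point, or the origin of a listed thing).
The state is a dict: "t": time; "joints": joint angles; "qvel": joint speeds; "tau": joint torques, N m; "eef_pos": TCP position; "tcp_rot": TCP orientation; "ft_force": force on the tool from outside, world axes, zero at the start; "moment": the same for the moment, N m; "opening": opening from 0.0 (shut) to 1.0 (fully open); "grip_force": force on a finger pad.
Only numpy, scipy, OpenCV 4.12 (cv2) and the standard library are available. Lean on these libraries where they do the work, as an engineer would, in place of code of your own. Each camera call takes 0.05 s, during which the arm holds its last target. There are 200 camera calls.

## Working session

There is one attempt and no reset: what is moved stays moved. The work goes in short steps, Python scripts to look and compute and a shell command to move; the robot and the scene stay as the last step left them, time stands still between calls to the robot, and variables do not carry over. Pictures are saved under pics/ and viewed, at most 17 in all, crops included, and the job is handed in when it is done.

```bash
ls; mkdir -p pics
python3 - <<'E'
from cell import env, eyes
import cv2
s=env.state();print(s, env.pinch_z)
for n in ("top","side"):
    p=eyes.read_camera(n);cv2.imwrite(f"pics/{n}0.png",p["pixels"][:,:,::-1]);print(n,p["fx"],p["extrinsics"].round(3).tolist())
E
```

```text
pics
{'t': 0.0, 'joints': array([-1.44258042e+00,  4.91604720e-01,  1.55947577e+00, -3.17514633e-06,
        1.09168821e+00, -1.05586759e-01]), 'qvel': array([-2.15745061e-03, -4.11510928e-04,  1.54682875e-03,  6.32198505e-05,
       -6.27664069e-04,  9.76772058e-04]), 'tau': array([-2.40897403e-03, -6.12653947e+01, -2.58188438e+01,  6.93266024e-02,
        4.81971481e-02, -7.80246728e-05]), 'eef_pos': array([ 144.795842  , -607.73569447,  214.02462914]), 'tcp_rot': array([-3.14042286e+00, -1.21144102e-04,  2.33804064e-01]), 'ft_force': array([-0.41948214,  0.5149895 , -0.10865093]), 'moment': array([ 0.0484022 , -0.06000741, -0.06182909]), 'grip_force': 0.0, 'opening': 1.002192060447252} -18.8
top 407.3944065788109 [[-0.019, -1.0, -0.02, 8.111], [-0.997, 0.02, -0.072, 539.143], [0.072, 0.019, -0.997, 1057.615], [0.0, 0.0, 0.0, 1.0]]
side 366.70518326944614 [[-0.913, -0.408, 0.01, 480.72], [-0.161, 0.338, -0.927, 113.802], [0.375, -0.848, -0.375, 722.012], [0.0, 0.0, 0.0, 1.0]]
```

View pics/top0.png

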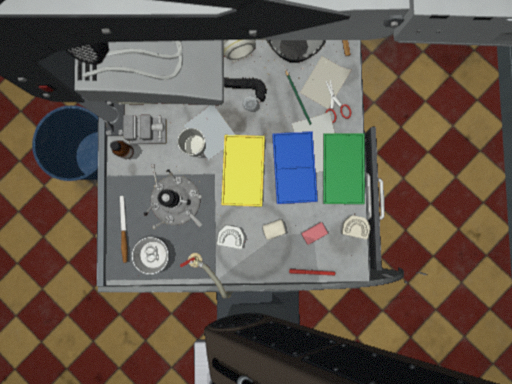

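View pics/side0.png

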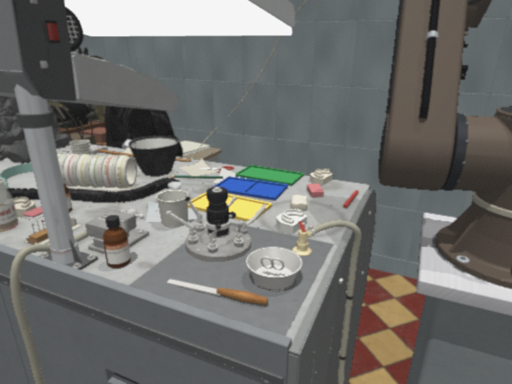

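The top view shows the white model at about (col 232, row 237), scrap (274,229), wax (314,233) and cream model (355,227). The yellow, blue and green trays are at columns 243, 295 and 344, row ~168. The side view shows the same layout, with no tall obstacles near the workpieces.

```bash
cat > h.py <<'E'
from cell import env, eyes
import numpy as np, cv2
def unproj(p,uv,z):
    uv=np.atleast_2d(np.asarray(uv,float)); E=p["extrinsics"];R,t=E[:3,:3],E[:3,3]
    d=np.c_[(uv[:,0]-p["cx"])/p["fx"],(uv[:,1]-p["cy"])/p["fy"],np.ones(len(uv))]@R
    c=-R.T@t
    return (c+d*((z-c[2])/d[:,2])[:,None])[:,:2]
def rect(p,m,z):
    c=max(cv2.findContours(m.astype(np.uint8),0,1)[0],key=cv2.contourArea)[:,0]
    return cv2.minAreaRect(unproj(p,c,z).astype(np.float32))
def look(cam,names):
    p=eyes.read_camera(cam)
    for n,z in names.items():
        for r in eyes.cut_out(n,p)[:2]:
            q=rect(p,r["mask"],z)
            print(n,round(r["score"],2),"px",np.round(r["centre"]),"c",np.round(q[0],1),"wh",np.round(q[1],1),"ang",round(q[2],1))
        for r in eyes.spot_point(n,p)[:1]: print("   origin",round(r["score"],2),unproj(p,r["centre"][::-1],0).round(1))
    return p
ALL=dict(cream_model=12,white_model=12,wax=10,scrap=10,model_tray=10,wax_tray=10,waste_tray=10,bowl=40,pot=60)
E
python3 -c "
from h import *
look('top',ALL)"
```

```text
cream_model 0.61 px [224. 355.] c [ 446.1 -272.1] wh [72.2 55.8] ang 77.5
   origin 0.75 [[ 453.  -267.3]]
white_model 0.7 px [237. 232.] c [425.9  57.4] wh [69.6 56.2] ang 81.5
   origin 0.62 [[423.1  57.5]]
wax 0.61 px [233. 312.] c [ 430.3 -162.7] wh [38.  65.6] ang 28.5
   origin 0.75 [[ 425.  -157.5]]
scrap 0.66 px [230. 273.] c [442.2 -56.5] wh [42.6 59.2] ang 19.4
   origin 0.83 [[442.9 -54.6]]
model_tray 0.94 px [168. 296.] c [ 607.  -115.5] wh [191.  109.4] ang 2.3
   origin 0.6 [[ 610.5 -118. ]]
wax_tray 0.56 px [171. 243.] c [602.1  22.8] wh [109.5 191. ] ang 86.8
   origin 0.89 [[603.9  26.6]]
waste_tray 0.64 px [170. 342.] c [ 601.5 -246.3] wh [109.5 188.9] ang 88.2
   origin 0.76 [[ 601.  -246.1]]
bowl 0.65 px [256. 152.] c [382.2 266.7] wh [91.1 91.8] ang 32.7
   origin 0.98 [[382.1 263.9]]
pot 0.95 px [142. 191.] c [670.5 152.8] wh [72.7 72.9] ang 88.7
   origin 0.59 [[667.4 154.9]]
```

```bash
cat > plan.py <<'E'
import sys
from h import *
s=env.state(); P=s["eef_pos"]; y=s["tcp_rot"][2]
def plan(x,yy,z,psi,P=P,y=y):
    d=np.array([x,yy])-P[:2]
    tot=lambda a:np.round([(d@[np.cos(a),np.sin(a)])/60,(d@[np.sin(a),-np.cos(a)])/60,(P[2]-z)/60],3)
    t=np.radians(psi)
    print("P",P.round(1),"yaw",np.degrees(y).round(1),"rp",np.degrees(s["tcp_rot"][:2]).round(1),"open",round(s["opening"],2),"grip",round(s["grip_force"],1))
    print("shift-then-turn",tot(y),"| turn-then-shift",tot(t),"| turn units",round(-np.degrees((t-y+np.pi)%(2*np.pi)-np.pi)/5,2))
if __name__=="__main__": plan(*map(float,sys.argv[1:]))
E
python3 plan.py 448 -270 150 77.5
```

```text
P [ 144.8 -608.   214.7] yaw 13.4 rp [180.   0.] open 1.0 grip 0.0
shift-then-turn [ 6.22  -4.309  1.078] | turn-then-shift [6.593 3.714 1.078] | turn units -12.82
```

```bash
python3 -m inch '[[[0.622,-0.431,0.1],0,-1],[[0.622,-0.431,0.1],0,-1],[[0.622,-0.431,0.1],0,-1],[[0.622,-0.431,0.1],0,-1],[[0.622,-0.431,0.1],0,-1],[[0.622,-0.431,0.1],0,-1],[[0.622,-0.431,0.1],0,-1],[[0.622,-0.431,0.1],0,-1],[[0.622,-0.431,0.1],0,-1],[[0.622,-0.431,0.1],0,-1]]'
python3 -m inch '[[[0,0,0],-1,-1],[[0,0,0],-1,-1],[[0,0,0],-1,-1],[[0,0,0],-1,-1],[[0,0,0],-1,-1],[[0,0,0],-1,-1],[[0,0,0],-1,-1],[[0,0,0],-1,-1],[[0,0,0],-1,-1],[[0,0,0],-1,-1]]'
python3 - <<'E'
from h import *
p=look('wrist',dict(cream_model=0)); cv2.imwrite('pics/w1.png',p['pixels'][:,:,::-1])
E
python3 plan.py 448 -270 150 77.5
```

```text
t: 2.3
eef_pos: [448.9, -268.9, 154.6]
tcp_rot: [3.141, -0.0, 0.234]
ft_force: [-0.7, 0.1, 0.0]
opening: 0.997
grip_force: 0.0
t: 3.55
eef_pos: [448.0, -270.0, 154.7]
tcp_rot: [3.141, 0.0, 1.109]
ft_force: [-0.2, -0.3, 0.1]
opening: 0.999
grip_force: 0.0
cream_model 0.69 px [182. 258.] c [ 442.6 -277.4] wh [74.9 57.7] ang 76.6
   origin 0.79 [[ 447.4 -275.7]]
P [ 448.  -270.   154.7] yaw 63.3 rp [180.   0.] open 1.0 grip 0.0
shift-then-turn [-0.     0.     0.078] | turn-then-shift [-0.    -0.     0.078] | turn units -2.84
```

View pics/w1.png

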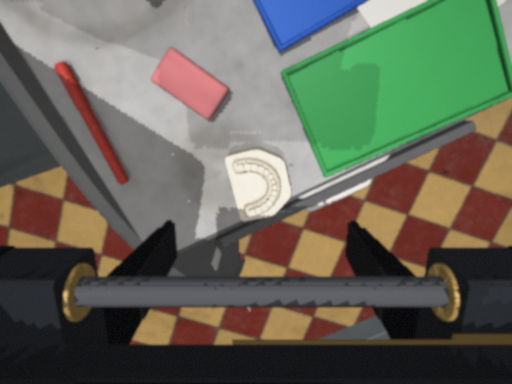

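The wrist view shows the cream model at about (col 258, row 182), flat back to the left. This agrees with the top view, and the fingers are clear of it. Next I descend.

```bash
python3 -m inch '[[[0,0,0],-0.9,-1],[[0,0,0],-0.9,-1],[[0,0,0],-0.9,-1],[[-0.04,-0.025,0.5],0,-1],[[0,0,0.5],0,-1],[[0,0,0.5],0,-1],[[0,0,0.4],0,-1],[[0,0,0.3],0,-1],[[0,0,0.2],0,-1],[[0,0,0.1],0,-1]]'
python3 plan.py 446 -272 3.5 77
python3 -c "
from h import *
p=look('side',{}); cv2.imwrite('pics/s1.png',cv2.resize(p['pixels'][130:226,250:378,::-1],None,fx=5,fy=5,interpolation=2))"
```

```text
t: 4.95
eef_pos: [445.9, -272.0, 4.2]
tcp_rot: [-3.141, -0.0, 1.341]
ft_force: [-0.1, 0.1, 0.1]
opening: 1.002
grip_force: 0.0
P [ 445.9 -272.     4.2] yaw 76.8 rp [-180.   -0.] open 1.0 grip 0.0
shift-then-turn [0.001 0.001 0.012] | turn-then-shift [0.001 0.001 0.012] | turn units -0.03
```

View pics/s1.png

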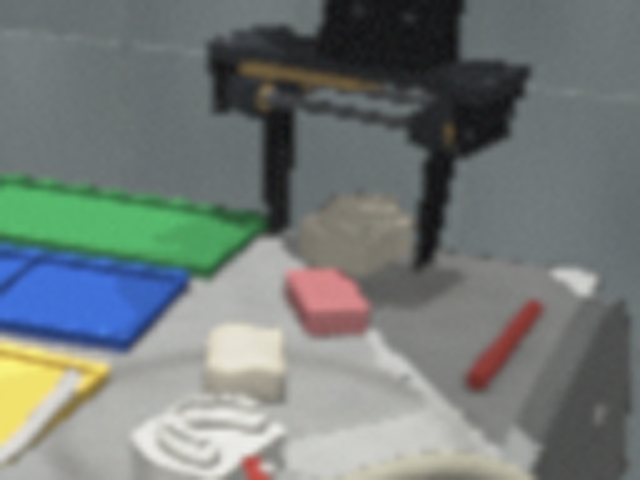

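The fingers straddle the cream model cleanly. Now I close and lift.

```bash
python3 -m inch '[[[0,0,0],0,1],[[0,0,0],0,1],[[0,0,0],0,1],[[0,0,0],0,1],[[0,0,0],0,1],[[0,0,0],0,1],[[0,0,-0.1],0,1],[[0,0,-0.4],0,1],[[0,0,-0.5],0,1],[[0,0,-0.5],0,1]]'
python3 -c "
from h import *
p=look('side',{}); cv2.imwrite('pics/s2.png',cv2.resize(p['pixels'][100:196,250:378,::-1],None,fx=5,fy=5,interpolation=2))"
python3 plan.py 653 -114 90 2.3
```

```text
t: 6.25
eef_pos: [445.8, -271.9, 95.7]
tcp_rot: [-3.141, -0.0, 1.342]
ft_force: [0.0, -0.3, -1.6]
opening: 0.563
grip_force: 30.0
P [ 446.9 -272.7   99.1] yaw 76.9 rp [1.798e+02 1.000e-01] open 0.57 grip 30.0
shift-then-turn [3.354 2.746 0.151] | turn-then-shift [ 3.538 -2.505  0.151] | turn units 14.92
```

View pics/s2.png

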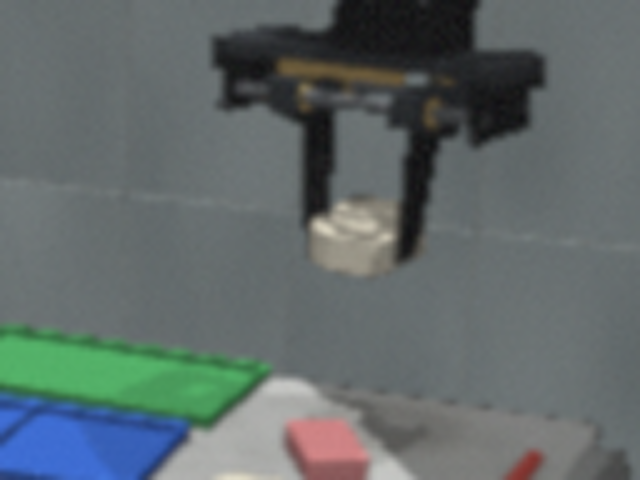

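The model is held level (opening 0.565 is about 54 mm).

```bash
python3 -m inch '[[[0.42,0.343,0],0,1],[[0.42,0.343,0],0,1],[[0.42,0.343,0],0,1],[[0.42,0.343,0],0,1],[[0.42,0.343,0],0,1],[[0.42,0.343,0],0,1],[[0.42,0.343,0],0,1],[[0.41,0.343,0],0,1],[[0,0,0],1,1],[[0,0,0],1,1]]'
python3 -m inch '[[[0,0,0],1,1],[[0,0,0],1,1],[[0,0,0],1,1],[[0,0,0],1,1],[[0,0,0],1,1],[[0,0,0],1,1],[[0,0,0],1,1],[[0,0,0],1,1],[[0,0,0],1,1],[[0,0,0],1,1]]'
python3 -c "
from h import *
look('top',dict(cream_model=100,model_tray=10))"
python3 plan.py 653 -114 8.5 2.3
```

```text
t: 7.55
eef_pos: [651.8, -113.0, 94.2]
tcp_rot: [-3.141, 0.0, 1.165]
ft_force: [-0.1, -0.4, -1.0]
opening: 0.566
grip_force: 30.0
t: 8.8
eef_pos: [651.6, -113.5, 94.4]
tcp_rot: [-3.141, 0.001, 0.292]
ft_force: [-0.1, -0.6, -0.6]
opening: 0.558
grip_force: 30.0
cream_model 0.36 px [165. 238.] c [590.6  21.3] wh [ 95.7 174.8] ang 86.7
P [ 651.8 -113.5   94.5] yaw 17.0 rp [-180.    0.] open 0.56 grip 30.0
shift-then-turn [0.017 0.014 1.434] | turn-then-shift [0.02  0.009 1.434] | turn units 2.94
```

```bash
python3 -m inch '[[[0,0,0],1,1],[[0,0,0],1,1],[[0,0,0],0.95,1],[[0.02,0.01,0.4],0,1],[[0,0,0.35],0,1],[[0,0,0.25],0,1],[[0,0,0.2],0,1],[[0,0,0.1],0,1],[[0,0,0.05],0,1],[[0,0,0],0,1]]'
python3 plan.py 653 -114 8.2 2.3
python3 -c "
from h import *
p=look('wrist',{}); cv2.imwrite('pics/w2.png',p['pixels'][:,:,::-1])"
```

```text
t: 10.3
eef_pos: [653.2, -114.2, 13.8]
tcp_rot: [3.141, -0.0, 0.038]
ft_force: [0.1, 0.2, -1.2]
opening: 0.565
grip_force: 30.0
P [ 653.2 -114.2   13.8] yaw 2.2 rp [180.  -0.] open 0.56 grip 30.0
shift-then-turn [-0.004 -0.003  0.094] | turn-then-shift [-0.004 -0.003  0.094] | turn units -0.03
```

View pics/w2.png

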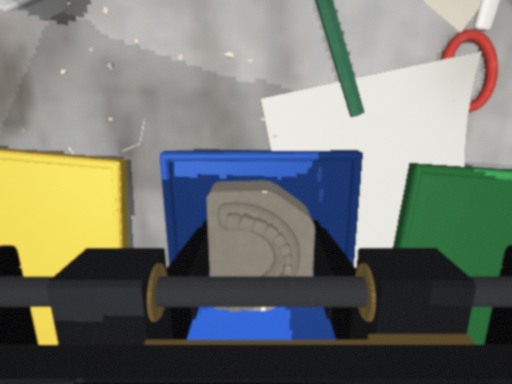

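The cream model is held level over the far half of the blue tray: model at columns 208–315, tray inner walls at about 168–355, and inside the far wall.

```bash
python3 -m inch '[[[0,0,0.04],0,1],[[0,0,0.03],0,1],[[0,0,0.01],0,1],[[0,0,0.005],0,1],[[0,0,0],0,1],[[0,0,0],0,1],[[0,0,0],0,1],[[0,0,0],0,1],[[0,0,0],0,1],[[0,0,0],0,1]]'
```

```text
t: 11.6
eef_pos: [653.0, -114.1, 8.8]
tcp_rot: [3.142, 0.0, 0.037]
ft_force: [-1.3, 1.0, 5.6]
opening: 0.563
grip_force: 30.0
```

```bash
python3 -m inch '[[[0,0,0],0,-0.3],[[0,0,0],0,-0.3],[[0,0,0],0,-0.3],[[0,0,-0.1],0,-0.3],[[0,0,-0.2],0,-0.3],[[0,0,-0.5],0,-0.4],[[0,0,-0.6],0,-1],[[0,0,-0.6],0,-1],[[0,0,-0.3],0,-1],[[0,0,0],0,-1]]'
python3 plan.py 425 57 120 81.5
python3 -c "
from h import *
p=look('wrist',{}); cv2.imwrite('pics/w3.png',p['pixels'][:,:,::-1])"
```

```text
t: 12.85
eef_pos: [653.4, -114.2, 147.7]
tcp_rot: [3.141, -0.002, 0.037]
ft_force: [-0.5, -0.3, 0.9]
opening: 0.992
grip_force: 0.0
P [ 653.4 -114.2  147.7] yaw 2.1 rp [ 1.8e+02 -1.0e-01] open 0.99 grip 0.0
shift-then-turn [-3.698 -2.993  0.462] | turn-then-shift [ 2.259 -4.187  0.462] | turn units -15.87
```

View pics/w3.png

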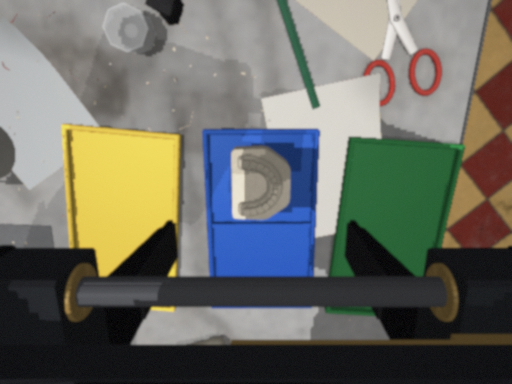

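The cream model lies flat in the far half (col 260, row 184), clear of the rib. Next is the white model.

```bash
python3 -m inch '[[[-0.46,-0.374,0],-1,-1],[[0,0,0],-1,-1],[[0,0,0],-1,-1],[[0,0,0],-1,-1],[[0,0,0],-1,-1],[[0,0,0],-1,-1],[[0,0,0],-1,-1],[[0,0,0],-1,-1],[[0,0,0],-1,-1],[[0,0,0],-1,-1]]' | head -3
python3 plan.py 425 57 120 81.5
python3 -c "
from h import *
look('top',dict(white_model=12,wax=10,scrap=10,cream_model=15))"
```

```text
t: 14.15
eef_pos: [624.0, -92.6, 144.6]
tcp_rot: [-3.139, 0.001, 0.913]
P [624.  -92.6 144.6] yaw 52.3 rp [-1.798e+02  1.000e-01] open 1.0 grip 0.0
shift-then-turn [-0.055 -4.148  0.41 ] | turn-then-shift [ 1.975 -3.648  0.41 ] | turn units -5.84
white_model 0.33 px [254. 153.] c [384.1 273.4] wh [93.3 81.4] ang 89.0
   origin 0.61 [[422.   54.8]]
```

```bash
python3 -m inch '[[[0,-0.52,0],0,-1],[[0,-0.52,0],0,-1],[[0,-0.52,0],0,-1],[[0,-0.52,0],0,-1],[[0,-0.52,0],0,-1],[[0,-0.52,0],0,-1],[[0,-0.52,0],0,-1],[[-0.055,-0.51,0],0,-1],[[0,0,0],-1,-1],[[0,0,0],-1,-1]]' | head -3
python3 -c "
from h import *
p=look('wrist',dict(white_model=8)); cv2.imwrite('pics/w4.png',p['pixels'][:,:,::-1])"
python3 plan.py 425 57 4.2 81.5
```

```text
t: 15.85
eef_pos: [425.9, 57.7, 146.8]
tcp_rot: [3.141, -0.0, 1.088]
white_model 0.92 px [181. 260.] c [423.7  53.3] wh [72.3 55.6] ang 79.2
   origin 0.69 [[427.2  54. ]]
P [426.1  57.5 146.6] yaw 62.0 rp [180.  -0.] open 1.0 grip 0.0
shift-then-turn [-0.016 -0.013  2.374] | turn-then-shift [-0.011 -0.017  2.374] | turn units -3.89
```

View pics/w4.png

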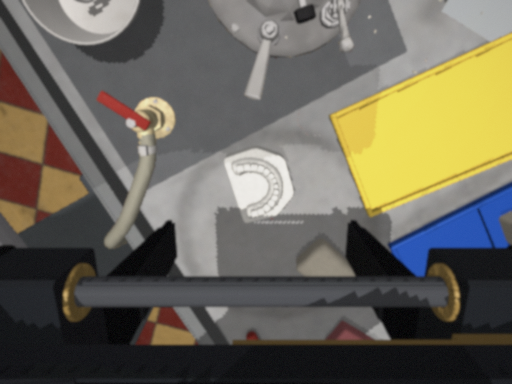

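The white model is at (260,181). The hose and tap (cols 100–170) are clear of the finger paths, so I descend.

```bash
python3 -m inch '[[[0,0,0],-1,-1],[[0,0,0],-1,-1],[[0,0,0],-1,-1],[[-0.036,-0.012,0.5],-0.6,-1],[[0,0,0.5],0,-1],[[0,0,0.5],0,-1],[[0,0,0.4],0,-1],[[0,0,0.25],0,-1],[[0,0,0.15],0,-1],[[0,0,0.06],0,-1]]'
python3 -m inch '[[[0,0,0.01],0,1],[[0,0,0],0,1],[[0,0,0],0,1],[[0,0,0],0,1],[[0,0,0],0,1],[[0,0,0],0,1],[[0,0,-0.1],0,1],[[0,0,-0.4],0,1],[[0,0,-0.5],0,1],[[0,0,-0.5],0,1]]'
python3 plan.py 561 -117 100 2.3
```

```text
t: 17.25
eef_pos: [424.9, 55.5, 4.6]
tcp_rot: [-3.141, 0.0, 1.398]
ft_force: [0.7, -0.3, -0.7]
opening: 1.002
grip_force: 0.0
t: 18.5
eef_pos: [424.6, 55.5, 95.4]
tcp_rot: [-3.141, 0.0, 1.399]
ft_force: [1.0, 0.3, 0.1]
opening: 0.568
grip_force: 29.9
P [424.6  55.5  95.4] yaw 80.1 rp [-180.    0.] open 0.57 grip 29.9
shift-then-turn [-2.444  2.732 -0.077] | turn-then-shift [ 2.156  2.965 -0.077] | turn units 15.57
```

```bash
python3 -m inch '[[[-0.305,0.342,-0.01],0,1],[[-0.305,0.342,-0.01],0,1],[[-0.305,0.342,-0.01],0,1],[[-0.305,0.342,-0.01],0,1],[[-0.305,0.342,-0.01],0,1],[[-0.305,0.342,-0.01],0,1],[[-0.305,0.342,-0.01],0,1],[[-0.305,0.342,-0.01],0,1],[[0,0,0],1,1],[[0,0,0],1,1]]'|head -3
python3 -m inch '[[[0,0,0],1,1],[[0,0,0],1,1],[[0,0,0],1,1],[[0,0,0],1,1],[[0,0,0],1,1],[[0,0,0],1,1],[[0,0,0],1,1],[[0,0,0],1,1],[[0,0,0],1,1],[[0,0,0],1,1]]'
python3 plan.py 561 -117 8.5 2.3
```

```text
t: 19.75
eef_pos: [561.3, -117.0, 99.1]
tcp_rot: [-3.141, 0.0, 1.221]
t: 21.0
eef_pos: [561.3, -116.7, 99.3]
tcp_rot: [-3.141, 0.0, 0.349]
ft_force: [-0.5, -0.3, -1.4]
opening: 0.559
grip_force: 29.9
P [ 561.3 -116.7   99.3] yaw 20.0 rp [-180.    0.] open 0.56 grip 29.9
shift-then-turn [-0.006  0.003  1.513] | turn-then-shift [-0.005  0.005  1.513] | turn units 3.54
```

```bash
python3 -m inch '[[[0,0,0],1,1],[[0,0,0],1,1],[[0,0,0],1,1],[[0,0,0.45],0.54,1],[[0,0,0.4],0,1],[[0,0,0.3],0,1],[[0,0,0.15],0,1],[[0,0,0.08],0,1],[[0,0,0.04],0,1],[[0,0,0],0,1]]'
python3 -c "
from h import *
p=look('wrist',{}); cv2.imwrite('pics/w5.png',p['pixels'][:,:,::-1])"
```

```text
t: 22.25
eef_pos: [561.7, -116.9, 14.3]
tcp_rot: [3.141, -0.001, 0.043]
ft_force: [0.6, 0.1, -0.2]
opening: 0.565
grip_force: 29.9
```

View pics/w5.png

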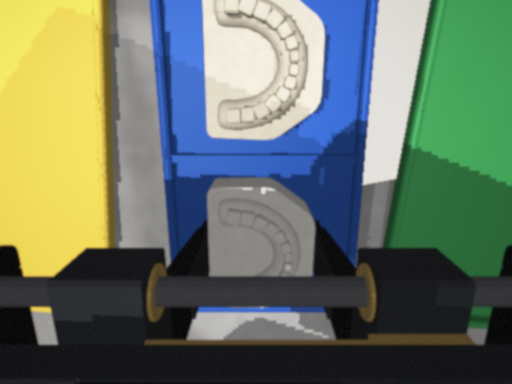

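The white model is held below the rib (rib at row 155, model edge at row 180), centred between the walls. Setting it down.

```bash
python3 -m inch '[[[0,0,0.04],0,1],[[0,0,0.03],0,1],[[0,0,0.015],0,1],[[0,0,0.006],0,1],[[0,0,0],0,1],[[0,0,0],0,1],[[0,0,0],0,1],[[0,0,0],0,1],[[0,0,0],0,1],[[0,0,0],0,1]]'
```

```text
t: 23.55
eef_pos: [561.5, -116.8, 8.5]
tcp_rot: [3.141, 0.0, 0.043]
ft_force: [-1.1, -0.3, 1.6]
opening: 0.564
grip_force: 29.9
```

```bash
python3 -m inch '[[[0,0,0.006],0,1],[[0,0,0],0,1],[[0,0,0],0,-0.3],[[0,0,0],0,-0.3],[[0,0,0],0,-0.3],[[0,0,-0.1],0,-0.3],[[0,0,-0.2],0,-0.3],[[0,0,-0.5],0,-0.5],[[0,0,-0.6],0,-1],[[0,0,-0.6],0,-1]]'
python3 plan.py 429 -161 140 118.5
python3 -c "
from h import *
look('top',dict(cream_model=15,white_model=15,wax=10,scrap=10))"
```

```text
t: 24.8
eef_pos: [561.5, -116.8, 130.1]
tcp_rot: [3.141, -0.001, 0.043]
ft_force: [0.3, -0.3, 0.7]
opening: 0.905
grip_force: 0.0
P [ 561.5 -116.8  130.1] yaw 2.4 rp [180.  -0.] open 0.91 grip 0.0
shift-then-turn [-2.237  0.642 -0.165] | turn-then-shift [ 0.406 -2.292 -0.165] | turn units -23.21
cream_model 0.34 px [160. 356.] c [ 600.6 -248.4] wh [188.5 103.6] ang 0.3
```

```bash
python3 -m inch '[[[-0.45,0.128,-0.03],0,-1],[[-0.45,0.128,-0.03],0,-1],[[-0.45,0.128,-0.03],0,-1],[[-0.45,0.128,-0.03],0,-1],[[-0.437,0.13,-0.03],0,-1],[[0,0,0],1,-1],[[0,0,0],1,-1],[[0,0,0],1,-1],[[0,0,0],1,-1],[[0,0,0],1,-1]]'|head -3
python3 -m inch '[[[0,0,0],1,-1],[[0,0,0],1,-1],[[0,0,0],1,-1],[[0,0,0],1,-1],[[0,0,0],1,-1],[[0,0,0],1,-1],[[0,0,0],1,-1],[[0,0,0],0.8,-1],[[0,0,0],0,-1],[[0,0,0],0,-1]]'|head -3
python3 -c "
from h import *
p=look('wrist',dict(wax=8)); cv2.imwrite('pics/w6.png',p['pixels'][:,:,::-1])"
python3 plan.py 429 -161 2.5 -61.5
```

```text
t: 26.5
eef_pos: [428.9, -160.9, 136.6]
tcp_rot: [-3.142, 0.001, -0.396]
t: 27.75
eef_pos: [429.0, -161.0, 136.9]
tcp_rot: [3.141, 0.0, -1.073]
wax 0.63 px [182. 259.] c [ 428.9 -163.3] wh [35.4 65.3] ang 27.8
   origin 0.94 [[ 430.5 -164.2]]
P [ 429.1 -161.   137. ] yaw -61.5 rp [180.   0.] open 1.0 grip 0.0
shift-then-turn [-1.000e-03  1.000e-03  2.242e+00] | turn-then-shift [-1.000e-03  1.000e-03  2.242e+00] | turn units -0.0
```

View pics/w6.png

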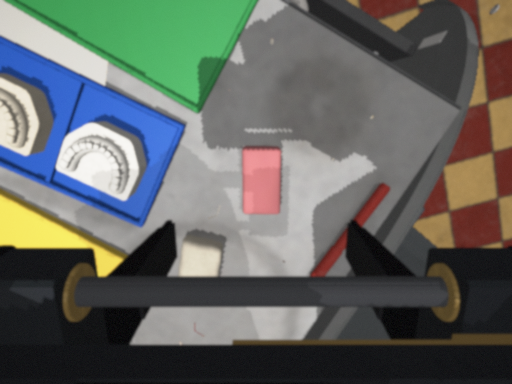

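The wax is at (262,181), aligned with the fingers. The pen and scrap are clear, and both models sit properly in the blue tray. Descending and gripping.

```bash
python3 -m inch '[[[0.033,0.01,0.5],0,-1],[[0,0,0.5],0,-1],[[0,0,0.5],0,-1],[[0,0,0.4],0,-1],[[0,0,0.2],0,-1],[[0,0,0.1],0,-1],[[0,0,0.03],0,-1],[[0,0,0],0,1],[[0,0,0],0,1],[[0,0,0],0,1]]'
python3 -m inch '[[[0,0,0],0,1],[[0,0,0],0,1],[[0,0,0],0,1],[[0,0,-0.1],0,1],[[0,0,-0.3],0,1],[[0,0,-0.4],0,1],[[0,0,-0.4],0,1],[[0,0,-0.3],0,1],[[0,0,0],0,1],[[0,0,0],0,1]]'
python3 plan.py 602 24 92 0
```

```text
t: 29.15
eef_pos: [429.7, -163.1, 3.6]
tcp_rot: [-3.141, -0.001, -1.074]
ft_force: [-0.0, 0.3, -0.4]
opening: 0.742
grip_force: 0.0
t: 30.4
eef_pos: [429.3, -162.9, 92.9]
tcp_rot: [3.141, 0.0, -1.074]
ft_force: [0.5, 0.4, -0.4]
opening: 0.37
grip_force: 30.0
P [ 429.3 -162.9   92.9] yaw -61.6 rp [180.   0.] open 0.37 grip 30.0
shift-then-turn [-1.368 -4.015  0.015] | turn-then-shift [ 2.879 -3.115  0.015] | turn units -12.31
```

```bash
python3 -m inch '[[[0,0,0],-1,1],[[0,0,0],-1,1],[[0,0,0],-1,1],[[0,0,0],-1,1],[[0,0,0],-1,1],[[0,0,0],-1,1],[[0,0,0],-1,1],[[0,0,0],-1,1],[[0,0,0],-1,1],[[0,0,0],-1,1]]'|head -3
python3 plan.py 602 24 92 0
```

```text
t: 31.65
eef_pos: [429.1, -162.8, 92.4]
tcp_rot: [-3.141, 0.002, -0.199]
P [ 429.1 -162.8   92.4] yaw -11.4 rp [-1.8e+02  1.0e-01] open 0.37 grip 30.0
shift-then-turn [ 2.21  -3.622  0.006] | turn-then-shift [ 2.881 -3.114  0.006] | turn units -2.28
```

```bash
python3 -m inch '[[[0.276,-0.453,0],0,1],[[0.276,-0.453,0],0,1],[[0.276,-0.453,0],0,1],[[0.276,-0.453,0],0,1],[[0.276,-0.453,0],0,1],[[0.276,-0.453,0],0,1],[[0.276,-0.453,0],0,1],[[0.276,-0.453,0],0,1],[[0,0,0],-1,1],[[0,0,0],-1,1]]'|head -3
python3 plan.py 602 24 7.5 0
python3 -m inch '[[[0,0,0.4],0,1],[[0,0,0.35],0,1],[[0,0,0.3],0,1],[[0,0,0.15],0,1],[[0,0,0.1],0,1],[[0,0,0.04],0,1],[[0,0,0.02],0,1],[[0,0,0],0,1],[[0,0,0],0,1],[[0,0,0],0,1]]'
```

```text
t: 32.9
eef_pos: [602.5, 23.9, 91.7]
tcp_rot: [-3.142, 0.002, -0.024]
P [602.5  23.9  91.7] yaw -1.4 rp [-1.8e+02  1.0e-01] open 0.37 grip 30.0
shift-then-turn [-8.000e-03 -1.000e-03  1.403e+00] | turn-then-shift [-8.000e-03 -1.000e-03  1.403e+00] | turn units -0.27
t: 34.15
eef_pos: [602.9, 23.4, 11.9]
tcp_rot: [3.141, -0.0, -0.027]
ft_force: [-1.2, 0.7, 0.1]
opening: 0.368
grip_force: 30.0
```

```bash
python3 -m inch '[[[0,0,0.04],0,1],[[0,0,0.02],0,1],[[0,0,0.01],0,1],[[0,0,0],0,1],[[0,0,0],0,1],[[0,0,0],0,1],[[0,0,0],0,1],[[0,0,0],0,1],[[0,0,0],0,1],[[0,0,0],0,1]]'
```

```text
t: 35.4
eef_pos: [603.1, 23.4, 9.9]
tcp_rot: [3.141, -0.002, -0.027]
ft_force: [-8.0, 0.2, 27.0]
opening: 0.368
grip_force: 30.0
```

Contact came earlier than expected. I'll back off slightly and look.

```bash
python3 -m inch '[[[0,0,-0.03],0,1],[[0,0,0],0,1],[[0,0,0],0,1],[[0,0,0],0,1],[[0,0,0],0,1],[[0,0,0],0,1],[[0,0,0],0,1],[[0,0,0],0,1],[[0,0,0],0,1],[[0,0,0],0,1]]'
python3 -c "
from h import *
print(env.state()['moment'])
p=look('wrist',dict(wax=8));q=look('side',{})
cv2.imwrite('pics/w7.png',np.vstack([p['pixels'][100:300,100:420,::-1].repeat(2,0).repeat(2,1)[:300],cv2.resize(q['pixels'][170:240,170:290,::-1],(640,300),interpolation=2)]))"
```

```text
t: 36.65
eef_pos: [603.1, 23.4, 9.9]
tcp_rot: [3.141, -0.001, -0.027]
ft_force: [-2.8, 0.4, 11.5]
opening: 0.367
grip_force: 30.0
[ 0.04670443  0.53679483 -0.09546853]
wax 0.93 px [232. 258.] c [606.7  22.1] wh [37.2 55.5] ang 88.4
   origin 0.74 [[ 606.9 -116.5]]
```

View pics/w7.png

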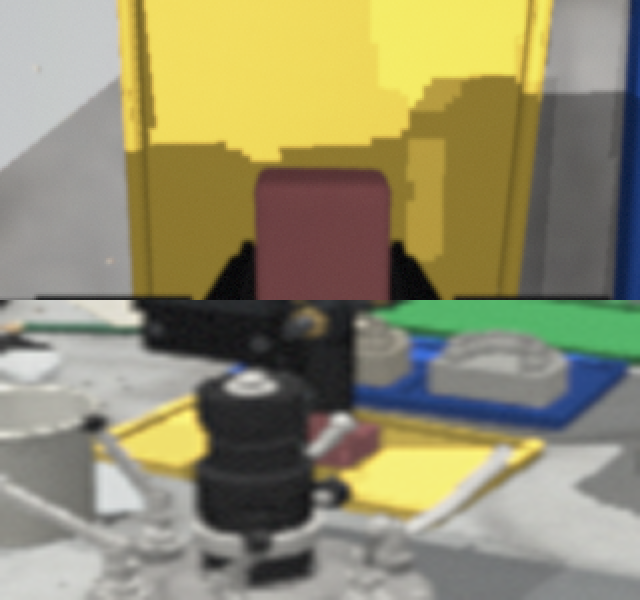

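The wax is inside the tray, tilted by a few degrees in the pads with its near end touching. Releasing here lets it settle flat, a drop of under 3 mm on a part that isn't brittle.

```bash
python3 -m inch '[[[0,0,0],0,0.2],[[0,0,0],0,0.0],[[0,0,0],0,-0.1],[[0,0,0],0,-0.1],[[0,0,0],0,-0.1],[[0,0,-0.1],0,-0.1],[[0,0,-0.3],0,-0.1],[[0,0,-0.6],0,-0.3],[[0,0,-0.6],0,-1],[[0,0,-0.6],0,-1]]'
python3 -c "
from h import *
p=look('wrist',dict(wax=14)); cv2.imwrite('pics/w8.png',p['pixels'][:,:,::-1])"
python3 plan.py 442 -56 140 109.4
```

```text
t: 38.1
eef_pos: [602.8, 23.5, 143.9]
tcp_rot: [3.141, -0.001, -0.027]
ft_force: [0.1, -1.1, -0.1]
opening: 0.804
grip_force: 0.0
wax 0.73 px [182. 259.] c [601.9  22.5] wh [36.2 64.9] ang 88.1
P [603.6  23.4 144.3] yaw -1.5 rp [180.   -0.3] open 0.93 grip 0.0
shift-then-turn [-2.657  1.396  0.071] | turn-then-shift [-0.354 -2.981  0.071] | turn units -22.19
```

View pics/w8.png

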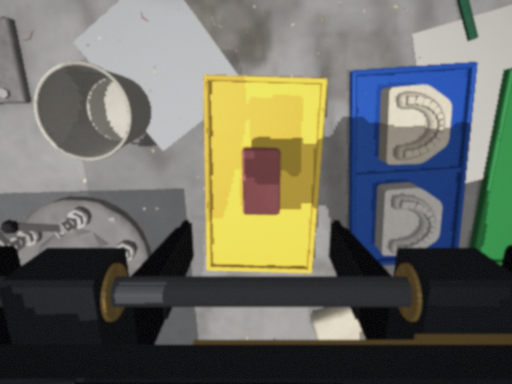

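The wax lies flat in the yellow tray (col 261, row 181). Scrap next.

```bash
python3 -m inch '[[[-0.443,0.233,0.01],0,-1],[[-0.443,0.233,0.01],0,-1],[[-0.443,0.233,0.01],0,-1],[[-0.443,0.233,0.01],0,-1],[[-0.443,0.233,0.01],0,-1],[[-0.443,0.233,0.01],0,-1],[[0,0,0],-1,-1],[[0,0,0],-1,-1],[[0,0,0],-1,-1],[[0,0,0],-1,-1]]'|head -3
python3 -m inch '[[[0,0,0],-1,-1],[[0,0,0],-1,-1],[[0,0,0],-1,-1],[[0,0,0],-1,-1],[[0,0,0],-1,-1],[[0,0,0],-1,-1],[[0,0,0],-1,-1],[[0,0,0],-1,-1],[[0,0,0],-1,-1],[[0,0,0],-1,-1]]'|head -3
python3 -m inch '[[[0,0,0],-1,-1],[[0,0,0],-1,-1],[[0,0,0],-1,-1],[[0,0,0],-1,-1],[[0,0,0],-1,-1],[[0,0,0],-1,-1],[[0,0,0],-1,-1],[[0,0,0],-1,-1],[[0,0,0],0,-1],[[0,0,0],0,-1]]'|head -3
python3 -c "
from h import *
p=look('wrist',dict(scrap=10)); cv2.imwrite('pics/w9.png',p['pixels'][:,:,::-1])"
python3 plan.py 442 -56 2.5 109.4
```

```text
t: 39.5
eef_pos: [440.8, -56.0, 137.5]
tcp_rot: [-3.141, 0.001, 0.325]
t: 40.75
eef_pos: [440.7, -55.9, 137.5]
tcp_rot: [-3.141, 0.0, 1.197]
t: 42.0
eef_pos: [441.0, -56.0, 137.6]
tcp_rot: [-3.141, -0.0, 1.891]
scrap 0.94 px [182. 259.] c [441.5 -59.5] wh [41.3 59.8] ang 17.9
   origin 0.74 [[436.8 -60.4]]
P [441.1 -56.1 137.7] yaw 108.4 rp [-180.    0.] open 1.0 grip 0.0
shift-then-turn [-0.004  0.015  2.253] | turn-then-shift [-0.004  0.015  2.253] | turn units -0.2
```

View pics/w9.png

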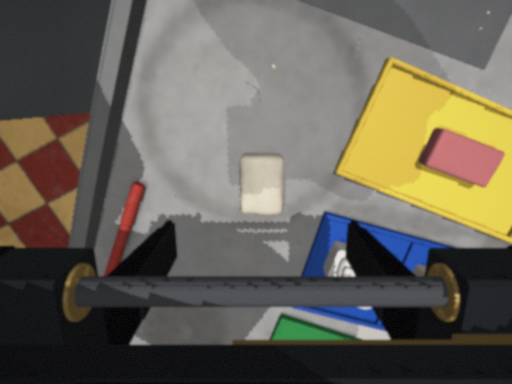

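The scrap is at (261,183), aligned with the fingers, and nothing is near the finger paths.

```bash
python3 -m inch '[[[-0.034,0,0.5],0,-1],[[0,0,0.5],0,-1],[[0,0,0.5],0,-1],[[0,0,0.4],0,-1],[[0,0,0.2],0,-1],[[0,0,0.1],0,-1],[[0,0,0.05],0,-1],[[0,0,0],0,-1],[[0,0,0],0,-1],[[0,0,0],0,1]]'
python3 -m inch '[[[0,0,0],0,1],[[0,0,0],0,1],[[0,0,0],0,1],[[0,0,0],0,1],[[0,0,0],0,1],[[0,0,-0.1],0,1],[[0,0,-0.3],0,1],[[0,0,-0.4],0,1],[[0,0,-0.4],0,1],[[0,0,-0.3],0,1]]'
python3 plan.py 601.5 -246 92 90
```

```text
t: 43.4
eef_pos: [442.0, -58.0, 3.0]
tcp_rot: [3.141, 0.0, 1.893]
ft_force: [1.9, -0.5, -0.6]
opening: 0.94
grip_force: 0.0
t: 44.65
eef_pos: [441.8, -58.0, 94.0]
tcp_rot: [3.141, 0.001, 1.893]
ft_force: [0.7, -0.6, -1.5]
opening: 0.418
grip_force: 30.0
P [441.8 -58.   94. ] yaw 108.4 rp [180.   0.] open 0.42 grip 30.0
shift-then-turn [-3.815  1.533  0.033] | turn-then-shift [-3.134  2.662  0.033] | turn units 3.69
```

```bash
python3 -m inch '[[[-0.381,0.153,0],0,1],[[-0.381,0.153,0],0,1],[[-0.381,0.153,0],0,1],[[-0.381,0.153,0],0,1],[[-0.381,0.153,0],0,1],[[-0.381,0.153,0],0,1],[[-0.381,0.153,0],0,1],[[-0.381,0.153,0],0,1],[[-0.381,0.153,0],0,1],[[-0.381,0.153,0],0,1]]'|head -3
python3 -m inch '[[[0,0,0],1,1],[[0,0,0],1,1],[[0,0,0],1,1],[[0,0,0.4],0.7,1],[[0,0,0.4],0,1],[[0,0,0.25],0,1],[[0,0,0.15],0,1],[[0,0,0.08],0,1],[[0,0,0],0,1],[[0,0,0],0,1]]'
python3 -c "
from h import *
p=look('wrist',{});q=look('side',{})
cv2.imwrite('pics/w10.png',np.vstack([p['pixels'][100:250,100:420,::-1].repeat(2,0).repeat(2,1),cv2.resize(q['pixels'][140:210,200:320,::-1],(640,300),interpolation=2)]))"
```

```text
t: 45.9
eef_pos: [601.5, -246.3, 93.0]
tcp_rot: [-3.141, -0.0, 1.893]
t: 47.15
eef_pos: [601.5, -246.0, 16.5]
tcp_rot: [3.141, 0.0, 1.57]
ft_force: [0.1, 0.5, -1.3]
opening: 0.416
grip_force: 30.0
```

View pics/w10.png

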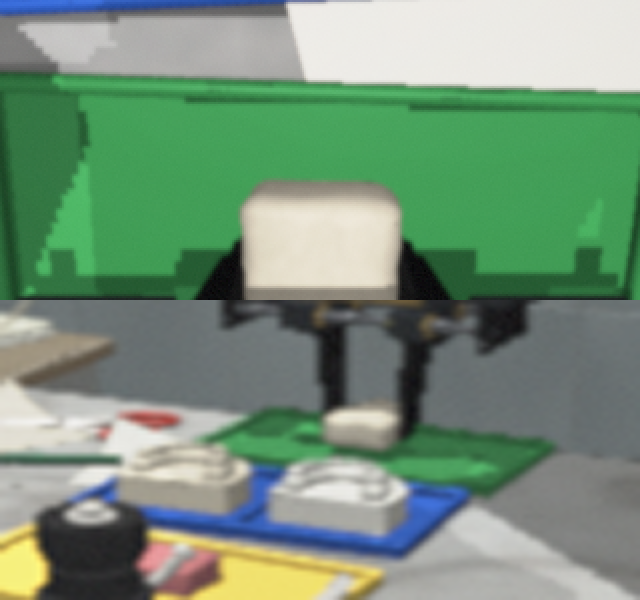

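The scrap is held level above the green tray. Lowering in small steps.

```bash
python3 -m inch '[[[0,0,0.06],0,1],[[0,0,0.03],0,1],[[0,0,0.02],0,1],[[0,0,0],0,1],[[0,0,0],0,1],[[0,0,0],0,1],[[0,0,0],0,1],[[0,0,0],0,1],[[0,0,0],0,1],[[0,0,0],0,1]]'
```

```text
t: 48.5
eef_pos: [601.2, -245.8, 9.3]
tcp_rot: [3.142, 0.0, 1.57]
ft_force: [0.2, 0.6, -1.2]
opening: 0.416
grip_force: 30.0
```

```bash
python3 -m inch '[[[0,0,0.02],0,1],[[0,0,0.01],0,1],[[0,0,0],0,1],[[0,0,0],0,1],[[0,0,0],0,1],[[0,0,0],0,1],[[0,0,0],0,1],[[0,0,0],0,1],[[0,0,0],0,1],[[0,0,0],0,1]]'
```

```text
t: 49.75
eef_pos: [601.2, -245.8, 7.5]
tcp_rot: [3.142, 0.0, 1.57]
ft_force: [-0.2, 0.8, -0.2]
opening: 0.417
grip_force: 30.0
```

```bash
python3 -m inch '[[[0,0,0.006],0,1],[[0,0,0],0,1],[[0,0,0],0,0.1],[[0,0,0],0,-0.2],[[0,0,0],0,-0.2],[[0,0,0],0,-0.2],[[0,0,-0.2],0,-0.3],[[0,0,-0.6],0,-0.5],[[0,0,-0.8],0,-1],[[0,0,-0.8],0,-1]]'
python3 -m inch '[[[-0.4,0,-0.3],0,-1],[[-0.4,0,-0.3],0,-1],[[-0.4,0,-0.3],0,-1],[[-0.4,0,-0.1],0,-1],[[-0.4,0,0],0,-1],[[-0.3,0,0],0,-1],[[0,0,0],0,-1],[[0,0,0],0,-1],[[0,0,0],0,-1],[[0,0,0],0,-1]]'
python3 -c "
from h import *
p=look('wrist',{});q=look('side',{})
cv2.imwrite('pics/w11.png',np.vstack([p['pixels'][0:250,:,::-1],cv2.resize(q['pixels'][120:260,120:376,::-1],(512,280),interpolation=2)]))
look('top',dict(bowl=40,pot=60))"
```

```text
t: 51.0
eef_pos: [601.1, -245.7, 153.5]
tcp_rot: [3.141, 0.0, 1.57]
ft_force: [-0.0, -0.3, 0.1]
opening: 0.902
grip_force: 0.0
t: 52.25
eef_pos: [601.3, -383.2, 211.3]
tcp_rot: [3.141, 0.0, 1.571]
ft_force: [0.2, -0.0, -0.2]
opening: 1.003
grip_force: 0.0
bowl 0.57 px [254. 152.] c [381.7 265.7] wh [91.5 91.4] ang 14.3
   origin 0.77 [[385.8 265.2]]
pot 0.55 px [144. 192.] c [669.9 152.6] wh [78.4 66.8] ang 25.6
pot 0.53 px [168. 297.] c [ 601.1 -111.2] wh [183.3 104. ] ang 2.3
```

View pics/w11.png

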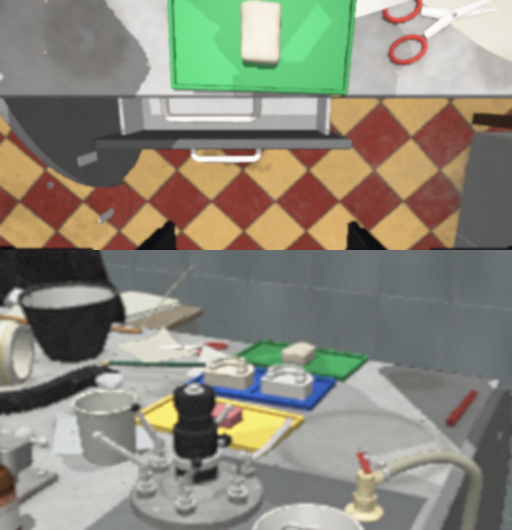

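All four items lie flat: scrap in green at (262,32), one model in each half of the blue tray, and wax in yellow. The bowl and pot haven't moved, and the arm is clear.

```bash
python3 -c "
from cell import env
print(env.job_done())"
```

```text
the job is handed in; nothing more can be done
None
```

The job is handed in at about 52 s: one dental model lies in each half of the blue tray, the wax in the yellow and the scrap in the green, all flat; the bowl and pot have not moved, and the wax was released slightly tilted and settled by under 3 mm.

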